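# Slide the skewed lid home on the storage box and press its vacuum button

### The arm

A 6-joint arm with a two-finger parallel gripper is mounted at the origin on a cart in front of the work surface, level with it; the furniture and walls round the work are solid. World frame = base frame: x ahead of the robot, y to its left, z up, the work surface at z = 0. Lengths are in m, angles in rad, forces in N, time in s.
With the tool pointing down it reaches from about 0.275 to 0.825 m from the base axis. Payload 4.9 kg.
Tool frame: the origin (TCP) lies midway between the tips of the shut fingers; the grasp point (between the pads) lies 19 mm behind it (grip_point_offset is the distance from the TCP to the grasp point, in m); z points along the fingers, x is the direction in which the jaws open and shut, and the axes are right-handed (so a half turn about z gives the same grasp; the last joint's range is limited). The gripper opens to 85 mm and grips with 20 to 120 N. Pads are 22 mm wide; open, the fingers measure 114 mm over their backs; the gripper's body (76 mm by 85 mm) begins 54 mm behind the grasp point. The pads swing forward as they close: fully open they stand 13 mm farther back than shut.
Start: joints at [-1.345, 0.326, -0.193, 1.052, 0, 1.437], TCP at [0.194, -0.515, 0.231] pointing down, gripper open.
Joint ranges: [-2.65, 2.65], [-0.97, 1.79], [-1.3, 1.35], [-1.93, 2.1], [-1.47, 1.37], [-3.14, 3.14]. Speed limits (rad/s): [2.57, 2.57, 3.14, 3.14, 3.14, 3.14].

### API

Orientations are given as a rotation vector (axis times angle).
In Python, from cell import * gives the robot as it stands. Calls block until the motion is done:
- movep(position, orientation): joint-space move of the TCP to a pose.
- move_l(position, velocity=0.15, rot=None, until_force=None): straight line of the TCP; rot=None keeps the orientation; velocity is the mean speed in m/s. With until_force (N) it stops when the force on the tool has changed by that much, and returns True; else False.
- set_joints(angles): joint-space move.
- let_go() and grab(newtons=None): open the fingers fully, or close them until they stop; newtons is the grip in N (None keeps the last).
- sleep(seconds).
- ik(position, orientation): joint angles nearest the present ones, or None.
- get_state(): the state.
- grab_frame(name): name is "side" or "top" or "wrist"; returns a dict with "img" (420x560x3 uint8, red, green, blue), "fx", "fy", "cx", "cy" (pixels), "cam_to_world" (4x4, takes a point from camera to world coordinates); the wrist camera has in their place "T_tool_cam" (4x4, takes a point from camera to tool coordinates, whose origin is the TCP and whose axes are the tool frame's). Camera axes: x right, y down, z forward; pixel columns grow to the right and rows downward; lengths in m; the calibration is good to about 2 mm. A picture is of the moment at which its call begins: read the wrist's pose just before it. There is no depth.
A pose or a line that the arm cannot do raises MotionError and nothing moves.
- sign_off(): hands the job in, once; it reports no verdict.
Trained networks look in the newest picture that a camera, given by its name, has taken for a name from the list of things; names that differ only in an ending like _2 or _b are one class to them, and where a whole thing is asked for, a point or a joint stands for the part that bears it (a point fixed in the world has none). Each returns a list of dicts, best first, with "score" (0 to 1); they miss things now and then, are a little off and sometimes report something else, mostly with a low value. They report only what shows in the picture. A call takes as long as a camera call. They do not tell look-alikes from the thing itself.
- spot_in(camera, name): "centre" ([column, row] in pixels, amid what is visible of it).
- silhouettes(camera, name): "mask" (420x560 bool, what is visible of it) and "centre" ([column, row] in pixels, amid what is visible of it).
- tip_of(camera, name): "centre" ([column, row] in pixels: a listed point, or the origin of a listed thing).
The state is a dict: "clock": time; "q": joint angles; "joint_velocities": joint speeds; "tau": joint torques, N m; "position": TCP position; "eef_rot": TCP orientation; "contact_force": force on the tool from outside, world axes, zero at the start; "wrist_torque": the same for the moment, N m; "finger_gap": opening from 0.0 (shut) to 1.0 (fully open).
Only numpy, scipy, OpenCV 4.12 (cv2) and the standard library are available. Lean on these libraries where they do the work, as an engineer would, in place of code of your own. Each camera call takes 0.05 s, during which the arm holds its last target. There are 200 camera calls.

### The job

Close the storage box: its wooden lid lies skewed across the rim, so slide it sideways without lifting it off until its hidden plug drops into the mouth and the lid sits fully home, flat on the rim all round, working gently by feel: never force it, and do not shove the box along the worktop. Then press the big round vacuum button in the middle of the lid fully down and let it spring back up. Leave the other things standing where they are.

Things in the scene. Friction and masses are not known exactly. Their poses are not given: they have to be found in the camera images.
- container: open white stoneware storage box standing loose on the worktop (about 1.4 kg, slides if pushed with more than a few newtons), outside 120 mm (own x) by 170 mm (own y) by 90 mm high, walls 6 mm, so its mouth is 108 x 158 mm. Origin: centre of its underside, z up. With the lid home the lid's origin is 82 mm above this
- lid: loose lid, 0.3 kg: wooden plate 130 (own x) x 180 (y) x 12 mm over a plug 105 x 155 x 8 mm (lower half 100 x 150) that fits the mouth with 1.5 mm play a side. The plug is fixed up to 6 mm off-centre in x and y, unseen and not in the pose: feel for it. Origin: under the plate's centre, level with the plug's underside; plate 8 to 20 mm above. Starts off to the box's +y, turned up to 17 degrees
- button_top (a point): centre of the top face of the steel vacuum button in the middle of the lid, a disc 90 mm across standing 18 mm above the plate; z is up
- button (a joint): travel of the vacuum button, m: 0 up, 0.010 fully down; a spring returns it; fully down takes about 7.5 N
- salt_mill: bystander: glass salt mill with grey top, 44 mm across, 90 mm high, by the box; origin at the centre of its underside
- spoon: bystander: steel spoon, 188 mm long, flat on the worktop in front of the box; origin under its middle, on the worktop
- jam_jar: bystander: glass jam jar, 65 mm across, 94 mm high, to the left; origin at the centre of its underside
- mug_blue: bystander: blue and white mug, 92 mm high, to the right; origin at the centre of its underside
Things that resemble listed ones, but are neither listed nor needed, are in the scene too. There is more than one size of the lid; the job needs the larger.

How it is judged:
On the way, in this order (a step that is already met when the one before it is completed fails the run):
1. the lid has dropped fully home on the box (z of lid in the frame of container between 0.078 and 0.0845 m and horizontal distance between lid and container below 0.012 m and angle between the x axis of lid and the x axis of container, either way round below 0.05 rad and angle between the z axis of lid and the z axis of container, either way round below 0.03 rad), for 0.2 s.
2. the button is pressed fully down with the lid home (all of step 1 and value of joint button above 0.0085 m), for 0.1 s.
At the end, for the whole second after the job is handed in: Lid seated: origin 78 to 84.5 mm above the box's, centred within 12 mm, turned under 0.05 and tilted under 0.03 rad to the box; button up (under 2 mm); lid and box at rest; box upright, within 10 mm of its start; salt mill, spoon, jar and mug within 30 mm of theirs (all of step 1 and value of joint button below 0.002 m and linear speed of each of lid, container below 0.01 m/s and distance of container from where it was at the start of the episode below 0.01 m and angle between container's own z axis and vertical below 0.03 rad and distance of each of salt_mill, spoon, jam_jar, mug_blue from where it was at the start of the episode below 0.03 m); the robot touches nothing.
It fails at once if the box is shoved more than 10 mm from where it began (distance of container from where it was at the start of the episode above 0.01 m).
It fails at once if the lid is lifted off the box (its origin more than 20 mm above the rim) (z of lid in the frame of container above 0.11 m).
It fails at once if the lid falls off the box or into it (z of lid in the frame of container below 0.06 m).
It fails at once if the fingers force the lid, button or box with more than 60 N (contact force between the fingers and lid above 60 N or contact force between the fingers and container above 60 N).
It fails at once if the salt mill, spoon, jam jar or mug is moved more than 30 mm (distance of any of salt_mill, spoon, jam_jar, mug_blue from where it was at the start of the episode above 0.03 m).
It also fails if it takes over 72 s, if anything falls off the work surface, if the arm or the gripper's body presses on something with over 40 N, if the wrist force passes 120 N, or if a joint passes its speed limit or range.

## Working session

There is one attempt and no reset: what is moved stays moved. The work goes in short steps, each a Python script; the robot and the scene stay as the last script left them, time stands still between calls to the robot, and variables do not carry over. Pictures are saved under pics/ and viewed, about 8 in all and at most 12, crops included, and the job is handed in when it is done.

```bash
mkdir -p pics; ls; python3 - <<'E'
from cell import *
import cv2,numpy as np
for c in("top","side"):
    f=grab_frame(c); cv2.imwrite(f"pics/{c}0.png",f["img"][:,:,::-1])
    print(c,f["fx"],f["fy"],f["cx"],f["cy"],np.round(f["cam_to_world"],4).tolist())
    for n in("container","lid","button_top","salt_mill","spoon","jam_jar","mug_blue"):
        print(n,[(np.round(d["centre"]).tolist(),round(d["score"],2)) for d in tip_of(c,n)][:4],[(np.round(d["centre"]).tolist(),round(d["score"],2)) for d in spot_in(c,n)][:4])
s=get_state();print({k:np.round(v,3).tolist() for k,v in s.items()})
E
```

```text
pics
top 379.9460672087147 379.9460672087147 281.13025998500865 209.51767802147432 [[-0.0271, -0.9933, 0.1125, 0.364], [-0.9996, 0.0266, -0.0058, 0.0558], [0.0027, -0.1127, -0.9936, 1.118], [0.0, 0.0, 0.0, 1.0]]
container [([282.0, 189.0], 0.87), ([411.0, 221.0], 0.56)] [([308.0, 202.0], 0.65)]
lid [([268.0, 183.0], 0.96), ([201.0, 191.0], 0.8)] [([200.0, 189.0], 0.85), ([272.0, 184.0], 0.56)]
button_top [([199.0, 192.0], 0.96), ([264.0, 175.0], 0.92)] [([200.0, 190.0], 0.97), ([265.0, 180.0], 0.73)]
salt_mill [([333.0, 194.0], 0.6)] [([337.0, 189.0], 0.71)]
spoon [([312.0, 240.0], 0.67), ([268.0, 176.0], 0.26)] [([292.0, 241.0], 0.78)]
jam_jar [([137.0, 204.0], 0.79)] [([131.0, 201.0], 0.79), ([266.0, 178.0], 0.32)]
mug_blue [([410.0, 225.0], 0.95)] [([422.0, 225.0], 0.63), ([334.0, 191.0], 0.35)]
side 387.77970853071935 387.77970853071935 279.3939676969295 212.05692296457846 [[0.9995, 0.0297, -0.0134, 0.4993], [0.0277, -0.5612, 0.8272, -0.7949], [0.0171, -0.8271, -0.5617, 0.6874], [0.0, 0.0, 0.0, 1.0]]
container [([300.0, 247.0], 0.67)] [([299.0, 246.0], 0.56)]
lid [([307.0, 214.0], 0.98), ([301.0, 202.0], 0.6)] [([307.0, 212.0], 0.76), ([282.0, 196.0], 0.68)]
button_top [([306.0, 204.0], 0.74), ([302.0, 196.0], 0.43)] [([309.0, 207.0], 0.67)]
salt_mill [([295.0, 286.0], 0.56)] [([298.0, 274.0], 0.6)]
spoon [] [([246.0, 252.0], 0.51)]
jam_jar [([290.0, 175.0], 0.75)] [([291.0, 164.0], 0.58)]
mug_blue [([253.0, 365.0], 0.9)] [([248.0, 353.0], 0.63)]
{'clock': 1.5, 'q': [-1.345, 0.326, -0.193, 1.052, -0.0, 1.437], 'joint_velocities': [-0.001, 0.0, 0.002, 0.0, -0.002, 0.001], 'tau': [-0.002, -44.332, 26.275, 0.001, -0.0, -0.0], 'position': [0.194, -0.515, 0.231], 'eef_rot': [2.583, -1.788, -0.0], 'contact_force': [0.044, 0.204, -0.516], 'wrist_torque': [0.029, 0.043, 0.041], 'finger_gap': 0.995}
```

```bash
python3 - <<'E'
import cv2,numpy as np
a=cv2.imread("pics/top0.png")[130:280,90:470];b=cv2.imread("pics/side0.png")[130:400,180:400]
a=cv2.resize(a,None,fx=2.1,fy=2.1,interpolation=3)
cv2.imwrite("pics/a.png",a)
cv2.imwrite("pics/b.png",cv2.resize(b,None,fx=2.2,fy=2.2,interpolation=3))
E
```

```text
(no output)
```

View pics/a.png

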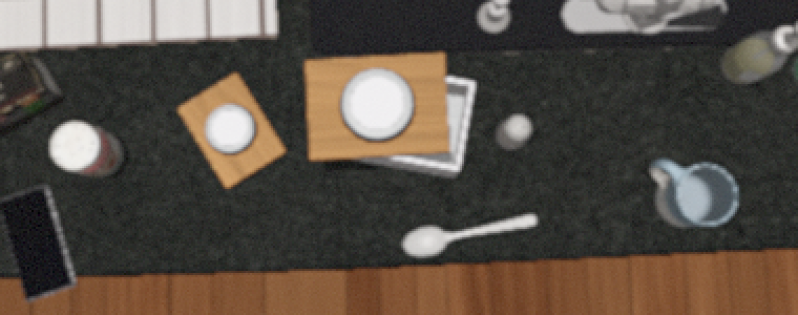

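View pics/b.png

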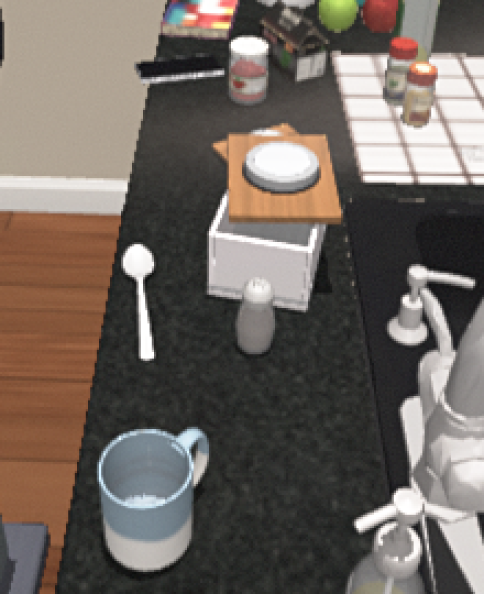

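The larger lid (crop 377,104; full px about 270,179) has the white box under it, while the one at (231,128) is the small look-alike lying on the worktop. The salt mill is at (515,131) and the spoon at (470,235). I'll measure next, then take a close look from the wrist camera.

```bash
cat > h.py <<'E'
from cell import *
import cv2,numpy as np
from scipy.spatial.transform import Rotation as R
def ray(f,px,z,T=None):
    T=f["cam_to_world"] if T is None else T
    d=T[:3,:3]@np.array([(px[0]-f["cx"])/f["fx"],(px[1]-f["cy"])/f["fy"],1]); o=T[:3,3]
    return (o+d*(z-o[2])/d[2])[:2]
def proj(f,P,T=None):
    T=f["cam_to_world"] if T is None else T
    p=(np.atleast_2d(P)-T[:3,3])@T[:3,:3]
    return np.c_[p[:,0]/p[:,2]*f["fx"]+f["cx"],p[:,1]/p[:,2]*f["fy"]+f["cy"]]
def down(a):  # tool x axis at world angle a, pointing down
    return R.from_matrix(np.array([[np.cos(a),np.sin(a),0],[np.sin(a),-np.cos(a),0],[0,0,-1]]).T.T).as_rotvec()
def wrist():
    s=get_state(); f=grab_frame("wrist"); T=np.eye(4)
    T[:3,:3]=R.from_rotvec(s["eef_rot"]).as_matrix();T[:3,3]=s["position"]
    return f,T@np.array(f["T_tool_cam"])
E
python3 - <<'E'
from h import *
f=grab_frame("top")
c=lambda p:np.array(p)/2.1+[90,130]
for p in [(305,59),(446,52),(449,153),(309,160)]: print("lid",ray(f,c(p),.11).round(3))
for p in [(475,80),(460,174)]: print("box",ray(f,c(p),.09).round(3))
print("btn",ray(f,(264.5,177),.128))
for n,p in dict(mill=(333,194),jar=(137,204)).items(): print(n,ray(f,p,0))
print(R.from_rotvec(get_state()["eef_rot"]).as_matrix().round(2), R.from_rotvec(down(0)).as_matrix().round(2))
fw=grab_frame("wrist");print(np.round(fw["T_tool_cam"],3).tolist(),fw["fx"])
E
```

```text
lid [0.622 0.171]
lid [ 0.626 -0.012]
lid [ 0.494 -0.011]
lid [0.49  0.167]
box [ 0.593 -0.05 ]
box [ 0.469 -0.026]
btn [0.56391609 0.09173219]
mill [ 0.53293604 -0.10627082]
jar [0.51851478 0.47582362]
[[ 0.35 -0.94  0.  ]
 [-0.94 -0.35  0.  ]
 [ 0.   -0.   -1.  ]] [[ 1.  0.  0.]
 [ 0. -1. -0.]
 [ 0.  0. -1.]]
[[1.0, 0.001, 0.0, -0.001], [-0.001, 0.964, 0.264, -0.066], [0.0, -0.264, 0.964, -0.142], [0.0, 0.0, 0.0, 1.0]] 324.23980007024005
```

```bash
python3 - <<'E'
from h import *
for a in (-11,169,79,-101):
    q=ik([0.54,0.10,0.3],down(np.radians(a))); print(a,None if q is None else np.round(q,2))
qs=[(np.abs(ik([0.54,0.1,0.3],down(np.radians(a)))[5]),a) for a in (-11,169) if ik([0.54,0.1,0.3],down(np.radians(a))) is not None]
a=min(qs)[1]; ang=np.radians(a)
ty=np.array([np.sin(ang),-np.cos(ang)])   # tool y in world
p=np.array([.552,.06])+ -ty*0.03
movep([*p,0.3],down(ang))
f,T=wrist(); np.savez("w1.npz",img=f["img"],T=T,K=[f["fx"],f["fy"],f["cx"],f["cy"]])
print(a,get_state()["clock"],T[:3,3])
cv2.imwrite("pics/w1.png",f["img"][:,:,::-1])
E
```

```text
-11 [ 0.05  0.29 -0.07  1.21  0.    1.81]
169 [ 0.05  0.29 -0.07  1.21  0.   -1.33]
79 [ 0.05  0.29 -0.07  1.21  0.    0.24]
-101 [ 0.05  0.29 -0.07  1.21  0.   -2.9 ]
169 4.1 [ 0.53202122 -0.03507457  0.44229685]
```

View pics/w1.png

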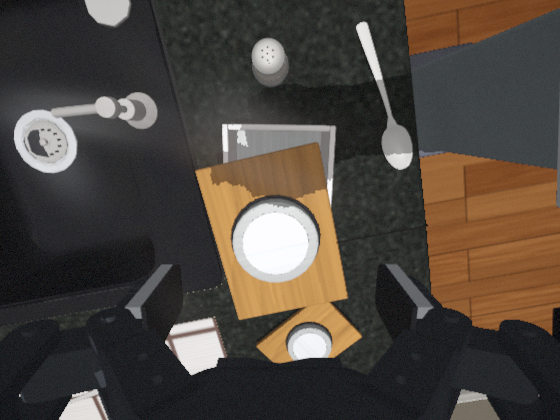

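The wrist view shows the box's -y rim corners at about (222,125) and (336,127). The lid corners are at (196,171), (318,142), (347,298) and (239,320).

```bash
python3 - <<'E'
from h import *
from scipy.optimize import least_squares
d=np.load("w1.npz");T=d["T"];K=d["K"];f=dict(zip(["fx","fy","cx","cy"],K))
g=cv2.cvtColor(d["img"],cv2.COLOR_RGB2GRAY)
pts=np.float32([(222,124),(336,126),(196,171),(318,142),(347,298),(239,320)]).reshape(-1,1,2)
p=cv2.cornerSubPix(g,pts.copy(),(4,4),(-1,-1),(3,50,.01)).reshape(-1,2); print(p.round(1).tolist())
b=[ray(f,x,.09,T) for x in p[:2]]; v=b[0]-b[1]; print("box",np.round(b,4).tolist(),np.hypot(*v),np.degrees(np.arctan2(v[1],v[0])))
yb=np.arctan2(v[1],v[0]); c=(b[0]+b[1])/2+.085*np.array([-np.sin(yb),np.cos(yb)]); print("box centre",c)
L=p[2:] # (+x-y),( -x -y),(-x +y),(+x +y)
loc=np.array([[.065,-.09,.02],[-.065,-.09,.02],[-.065,.09,.02],[.065,.09,.02]])
def res(u): return (proj(f,R.from_rotvec([u[3],u[4],u[5]]).apply(loc)+u[:3],T)-L).ravel()
u=least_squares(res,[.558,.08,.09,0,0,0]).x; print("lid",u.round(4),res(u).round(1))
E
```

```text
[[222.0, 123.5], [335.29998779296875, 125.4000015258789], [194.6999969482422, 170.6999969482422], [318.6000061035156, 142.89999389648438], [347.1000061035156, 297.8999938964844], [238.60000610351562, 319.6000061035156]]
box [[0.5901, -0.0479], [0.474, -0.0234]] 0.11867894299596435 -11.945696655559788
box centre [0.54966365 0.04751694]
lid [ 0.5586  0.0812  0.0869 -0.0091 -0.0052  0.0266] [ 0.1  0.1  0.  -0.1  0.1 -0.  -0.2 -0. ]
```

```bash
cat >> h.py <<'E'
YB=np.radians(-11.9); C=np.array([.5497,.0475]); EX=np.array([np.cos(YB),np.sin(YB)]); EY=np.array([-np.sin(YB),np.cos(YB)])
def W(x,y,z): return [*(C+x*EX+y*EY),z]
def B(p): d=np.array(p[:2])-C; return np.round([d@EX,d@EY],4)
def st(t=""):
    s=get_state(); F=s["contact_force"]; print(t,"t",round(s["clock"],1),"box xy",B(s["position"]),"z",round(s["position"][2],4),"F",np.round([F[:2]@EX,F[:2]@EY,F[2]],2)); return s
loc=np.array([[.065,-.09,.02],[-.065,-.09,.02],[-.065,.09,.02],[.065,.09,.02]])
E
python3 - <<'E'
from h import *
rot=down(YB+np.pi)
movep(W(0,.175,.2),rot); st()
move_l(W(0,.175,.083),.15); st("down")
for y in (.145,.125,.109):
    r=move_l(W(0,y,.083),.03,until_force=5); s=st(f"push {y} {r}")
    if r: break
f,T=wrist(); np.savez("w2.npz",img=f["img"],T=T,K=[f["fx"],f["fy"],f["cx"],f["cy"]])
cv2.imwrite("pics/w2.png",f["img"][:,:,::-1])
f=grab_frame("side"); cv2.imwrite("pics/s2.png",cv2.resize(f["img"][160:300,220:360,::-1],None,fx=4,fy=4,interpolation=3))
E
```

```text
t 5.0 box xy [0.0006 0.1742] z 0.2006 F [ 1.16  0.76 -0.79]
down t 5.9 box xy [0.001 0.175] z 0.0842 F [0.62 0.05 0.  ]
push 0.145 False t 7.1 box xy [0.0003 0.1453] z 0.0831 F [1.33 1.61 1.17]
push 0.125 False t 7.9 box xy [-0.0004  0.1244] z 0.0828 F [-0.14 -0.19 -0.08]
push 0.109 False t 8.6 box xy [-0.0003  0.1085] z 0.0829 F [ 0.58  0.92 -0.33]
```

View pics/w2.png

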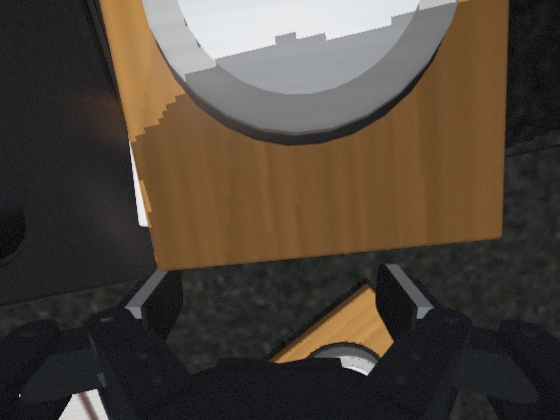

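The +x finger has just reached the lid's +y edge, whose corners are at (158,270) and (502,240), so the yaw is only partly corrected. Next I'll compute the pose.

```bash
python3 - <<'E'
from h import *
d=np.load("w2.npz");T=d["T"];f=dict(zip(["fx","fy","cx","cy"],d["K"]))
for z in (.11,.105):
    b=[ray(f,x,z,T) for x in [(158,270),(502,240),(106,0)]]
    print(z,[B(x) for x in b],np.hypot(*(b[0]-b[1])), np.degrees(np.arctan2(*(b[0]-b[1])[::-1]))+11.9)
E
```

```text
0.11 [array([0.0449, 0.096 ]), array([-0.086 ,  0.0837]), array([0.0522, 0.0042])] 0.13149647600335043 5.38259826378591
0.105 [array([0.047 , 0.0983]), array([-0.0896,  0.0855]), array([0.0545, 0.0026])] 0.13719782069168357 5.382598263785916
```

View pics/s2.png

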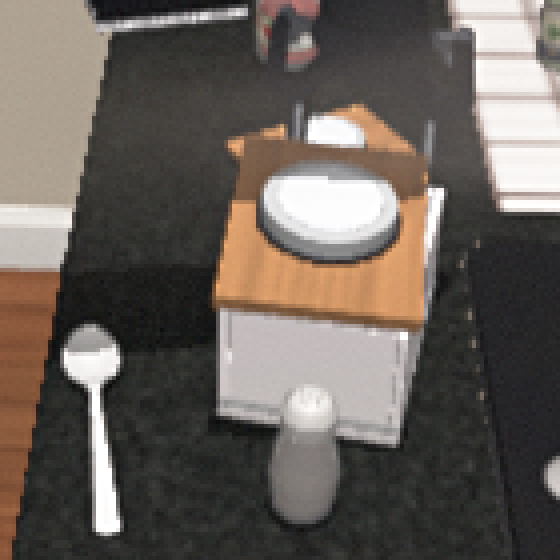

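```bash
cat >> h.py <<'E'
def F(n=6):
    v=[]
    for _ in range(n):
        sleep(.02); v.append(get_state()["contact_force"])
    v=np.mean(v,0); return np.array([v[:2]@EX,v[:2]@EY,v[2]])
def look(n):
    f,T=wrist(); np.savez(n+".npz",img=f["img"],T=T,K=[f["fx"],f["fy"],f["cx"],f["cy"]]); cv2.imwrite(f"pics/{n}.png",f["img"][:,:,::-1])
E
python3 - <<'E'
from h import *
rot=down(YB+np.pi/2)
move_l(W(0,.125,.083),.15); move_l(W(0,.125,.2),.2)
movep(W(-.105,0,.2),rot); move_l(W(-.105,0,.083),.15); st("down")
F0=F()
r=move_l(W(-.081,0,.083),.03,until_force=5); st(f"{r}"); print((F()-F0).round(2)); look("x0")
for i,x in enumerate(np.arange(-.079,-.069,.0015)):
    r=move_l(W(x,0,.083),.02,until_force=4); print(round(x,4),r,B(get_state()["position"]),(F()-F0).round(2)); look(f"x{i+1}")
    if r: break
st()
E
```

```text
down t 11.8 box xy [-0.1044  0.0002] z 0.0835 F [-0.19  0.18  0.29]
False t 12.9 box xy [-0.081  -0.0002] z 0.0829 F [ 0.37  0.95 -0.68]
[-0.84  0.42 -1.43]
-0.079 False [-0.0785 -0.    ] [-0.26 -0.22 -0.43]
-0.0775 False [-0.0781  0.0001] [-3.27  0.59  1.98]
-0.076 False [-0.0775  0.0003] [-6.17  1.03  4.3 ]
-0.0745 False [-0.0769  0.0006] [-8.44  2.21  5.87]
-0.073 False [-0.0765  0.0008] [-10.47   2.43   8.34]
-0.0715 False [-0.0759  0.0011] [-13.32   2.62   9.99]
-0.07 False [-0.0753  0.0014] [-15.13   3.56  11.42]
 t 15.8 box xy [-0.0753  0.0014] z 0.0824 F [-15.14   4.06  11.52]
```

```bash
python3 - <<'E'
from h import *
move_l(W(-.080,0,.083),.05); print(F().round(2)); st(); look("x9")
f=grab_frame("side")
a=cv2.imread("pics/x9.png"); b=cv2.resize(f["img"][170:290,230:350,::-1],(420,420),interpolation=3)
cv2.imwrite("pics/m3.png",cv2.resize(np.hstack([a,b]),(800,343)))
E
```

```text
[-0.06  0.1  -0.22]
 t 16.3 box xy [-0.0789 -0.0001] z 0.0832 F [ 0.24  0.08 -0.02]
```

View pics/m3.png

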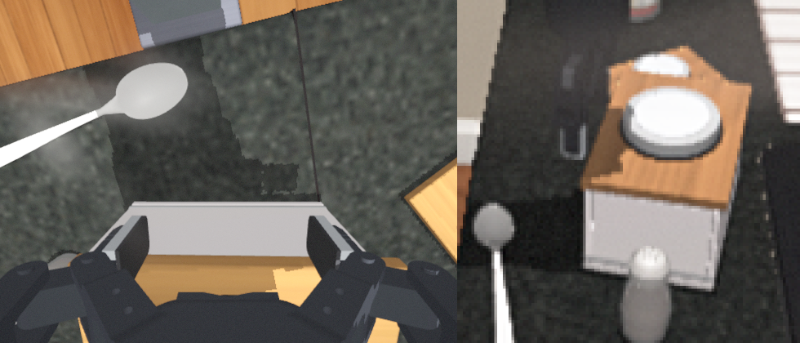

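```bash
python3 - <<'E'
from h import *
move_l(W(-.10,0,.083),.1);move_l(W(-.10,0,.2),.25)
movep(W(0,.03,.3),down(YB+np.pi)); look("w4"); st()
f=grab_frame("side")
a=cv2.imread("pics/w4.png")[60:340,120:420]; b=f["img"][170:290,230:350,::-1]
cv2.imwrite("pics/m4.png",np.hstack([cv2.resize(a,(450,420),interpolation=3),cv2.resize(b,(340,420),interpolation=3)]))
E
```

```text
t 18.8 box xy [-0.0005  0.0299] z 0.2991 F [-0.73 -0.23 -1.09]
```

View pics/m4.png

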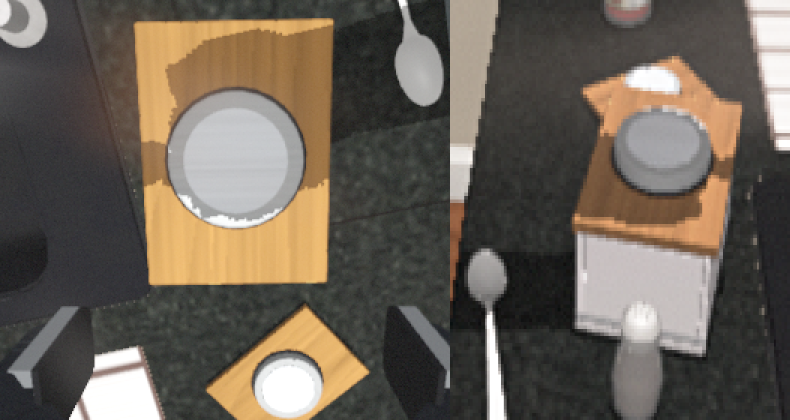

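From above, the lid now looks nearly square to the box (crop corners (134,23), (333,18), (327,283), (149,285)), and in the side view it covers the rim. I'll fit its pose and check whether the box moved.

```bash
cat >> h.py <<'E'
from scipy.optimize import least_squares
def fitlid(n,pts):
    d=np.load(n+".npz");T=d["T"];f=dict(zip(["fx","fy","cx","cy"],d["K"]))
    g=cv2.cvtColor(d["img"],cv2.COLOR_RGB2GRAY)
    p=cv2.cornerSubPix(g,np.float32(pts).reshape(-1,1,2),(4,4),(-1,-1),(3,50,.01)).reshape(-1,2)
    res=lambda u:(proj(f,(R.from_rotvec([0,0,u[5]])*R.from_rotvec([u[3],u[4],0])).apply(loc)+u[:3],T)-p).ravel()
    u=least_squares(res,[*C,.085,0,0,YB]).x
    print("lid rel box xy",B(u),"z",u[2].round(4),"tilt xy",u[3:5].round(3),"yaw rel deg",np.degrees(u[5]-YB).round(2),"res",np.abs(res(u)).max().round(2),p.round(1).tolist())
    return u
E
python3 - <<'E'
from h import *
fitlid("w4",[(134/1.5+120,23/1.5+60),(333/1.5+120,18/1.5+60),(327/1.5+120,283/1.5+60),(149/1.5+120,285/1.5+60)])
s0=cv2.imread("pics/side0.png"); f=grab_frame("side"); s1=f["img"][:,:,::-1]
for nm,T0 in(("side",f),):
    for p in [(-.06,-.085,0),(.06,-.085,0),(-.06,-.085,.09),(.06,-.085,.09),(-.06,.085,0)]:
        print(proj(f,W(*p)).round(1))
v=np.vstack([cv2.resize(x[200:290,240:350],None,fx=5,fy=3.3,interpolation=3) for x in(s0,s1)])
cv2.imwrite("pics/m5.png",v)
# subpixel shift of box's lower front corner region before/after
for (r,c) in [((255,285),(262,300)),((255,285),(300,335))]:
    a=np.float32(cv2.cvtColor(s0,6)[r[0]:r[1],c[0]:c[1]]);b=np.float32(cv2.cvtColor(np.ascontiguousarray(s1),6)[r[0]:r[1],c[0]:c[1]])
    print(cv2.phaseCorrelate(a,b))
E
```

```text
lid rel box xy [-0.0004  0.0055] z 0.0822 tilt xy [0.034 0.004] yaw rel deg 0.63 res 0.46 [[209.10000610351562, 74.69999694824219], [342.20001220703125, 73.4000015258789], [337.0, 247.6999969482422], [218.8000030517578, 248.60000610351562]]
[[273.3 263.1]]
[[318.3 270.9]]
[[273.6 236.1]]
[[321.  243.7]]
[[287.2 226.2]]
((0.01086188963132173, 0.06436825041203953), 1.0112607836723329)
((0.009685299781644119, 0.06389193047255581), 0.8942093906579194)
```

View pics/m5.png

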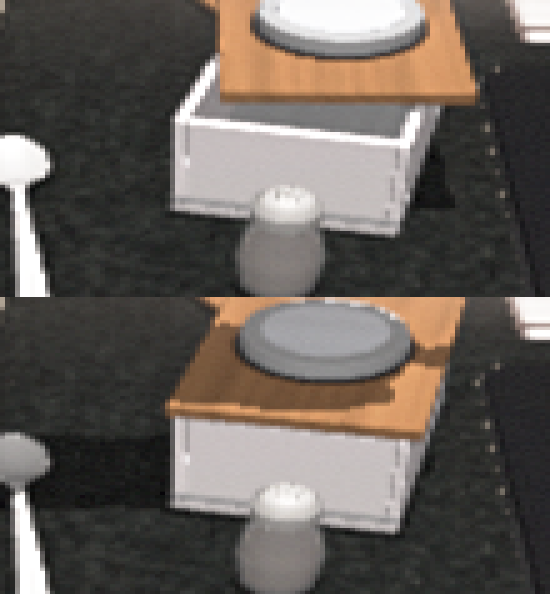

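The box hasn't moved: its base corners are at the same pixels before and after. The lid is at x≈0, y +5.5 mm, yaw 0.6°, with its +y end still tilted up by about 0.034 rad. I'll nudge it in -y with an absolute force guard.

```bash
cat >> h.py <<'E'
def nudge(P,start,stop,lim,axis,step=.001):
    """P(s)->world position; push from start to stop in steps, quit when the absolute push force passes lim"""
    F0=F(10); out=[]
    for s in np.arange(start,stop,np.sign(stop-start)*step):
        r=move_l(P(s),.015,until_force=lim); f=F(5)-F0
        out.append((round(float(B(get_state()["position"])[axis]*1e3),1),f.round(1).tolist()))
        if r or abs(f[axis])>lim: break
    print(out)
E
python3 - <<'E'
from h import *
rot=down(YB+np.pi)
movep(W(0,.125,.2),rot); move_l(W(0,.125,.083),.15); move_l(W(0,.112,.083),.05); st()
nudge(lambda s:W(0,s,.083),.110,.092,3.5,1)
st(); move_l(W(0,.125,.083),.1); move_l(W(0,.125,.2),.25)
movep(W(0,.03,.3),rot); look("w6"); st()
f=grab_frame("side"); cv2.imwrite("pics/s6.png",f["img"][:,:,::-1])
fitlid("w6",[(209,75),(342,73),(337,247),(219,248)])
E
```

```text
t 20.8 box xy [0.0002 0.1117] z 0.0834 F [-1.52  0.49  0.31]
[(110.0, [-0.1, -0.3, 0.1]), (109.0, [-0.4, 0.1, -0.1]), (108.0, [-0.4, -0.5, -0.1]), (107.0, [-0.3, -0.2, -0.0]), (106.0, [-0.3, 0.0, -0.0]), (105.2, [0.0, 0.9, -0.5]), (104.0, [0.9, 1.7, -1.0]), (102.9, [0.1, 1.0, -0.6]), (101.9, [0.4, 0.9, -0.7]), (100.9, [0.1, 0.9, -1.1]), (99.9, [0.6, 0.5, -0.5]), (99.0, [-0.2, 0.9, -0.1]), (98.1, [-0.4, 1.3, 0.2]), (96.9, [-0.1, 1.4, 0.2]), (96.0, [-0.0, 1.4, 0.5]), (95.0, [-0.4, 2.1, 0.4]), (94.6, [0.2, 4.9, -0.5])]
 t 26.7 box xy [0.0001 0.0946] z 0.083 F [-0.02  4.74 -0.51]
 t 28.4 box xy [-0.0009  0.0305] z 0.2976 F [ 0.1   0.82 -0.46]
lid rel box xy [-0.0005  0.0059] z 0.0809 tilt xy [-0.029 -0.026] yaw rel deg 0.31 res 0.89 [[209.0, 75.0], [344.1000061035156, 74.30000305175781], [335.79998779296875, 245.89999389648438], [219.0, 248.0]]
```

```bash
cat >> h.py <<'E'
def quad(n):
    img=np.load(n+".npz")["img"]; h=cv2.cvtColor(img,cv2.COLOR_RGB2HSV)
    m=((h[...,0]>8)&(h[...,0]<28)&(h[...,1]>90)&(h[...,2]>35)).astype(np.uint8)
    m=cv2.morphologyEx(m,cv2.MORPH_OPEN,np.ones((5,5)))
    cs=[c for c in cv2.findContours(m,0,2)[0] if cv2.contourArea(c)>8000 and abs(c[:,0,0].mean()-275)<60]
    c=cv2.convexHull(max(cs,key=cv2.contourArea)); 
    # fit a line to each side of the hull, intersect
    q=cv2.approxPolyDP(c,12,True)[:,0]; 
    if len(q)!=4: print("quad?",q.tolist())
    i=[np.argmin(q@s) for s in np.array([(1,1),(-1,1),(-1,-1),(1,-1)])]; return q[i]
E
python3 - <<'E'
from h import *
for n in("w4","w6"): fitlid(n,quad(n))
a=cv2.imread("pics/w6.png")[60:340,120:420]; b=cv2.imread("pics/s6.png")[170:290,230:350]
cv2.imwrite("pics/m6.png",np.hstack([cv2.resize(a,(400,420),interpolation=3),cv2.resize(b,(400,420),interpolation=3)]))
E
```

```text
lid rel box xy [-0.0004  0.0055] z 0.0822 tilt xy [0.034 0.004] yaw rel deg 0.63 res 0.46 [[209.10000610351562, 74.69999694824219], [342.20001220703125, 73.4000015258789], [337.0, 247.6999969482422], [218.8000030517578, 248.60000610351562]]
lid rel box xy [-0.0015 -0.0057] z 0.0781 tilt xy [ 0.002 -0.002] yaw rel deg 0.0 res 0.41 [[210.89999389648438, 61.400001525878906], [344.5, 61.70000076293945], [335.70001220703125, 237.3000030517578], [220.10000610351562, 237.3000030517578]]
```

View pics/m6.png

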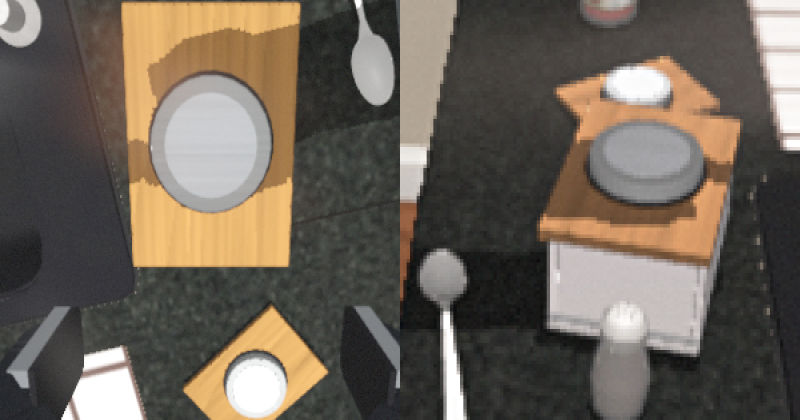

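The lid now fits as flat (tilt 0.002, yaw 0°) at (-1.5, -5.7) mm. Before pressing I'll feel the button's height: 0.120 means home, 0.124 or more means caught on the step.

```bash
python3 - <<'E'
from h import *
X,Y=-.0015,-.0057
grab(20); movep(W(X,Y,.17),down(YB+np.pi)); move_l(W(X,Y,.135),.1); sleep(.2); st()
r=move_l(W(X,Y,.112),.01,until_force=2); z=get_state()["position"][2]; st(f"touch {r}")
if r and z<.1215:
    r=move_l(W(X,Y,.09),.015,until_force=12); st(f"press {r}"); sleep(.4); st("hold")
    move_l(W(X,Y,.135),.04); move_l(W(X,Y,.30),.25)
    let_go(); look("w7"); st(); fitlid("w7",quad("w7"))
    f=grab_frame("side"); cv2.imwrite("pics/s7.png",cv2.resize(f["img"][160:300,220:360,::-1],None,fx=4,fy=4,interpolation=3))
E
```

```text
t 30.6 box xy [-0.0007 -0.0055] z 0.136 F [ 0.03 -0.9  -0.4 ]
touch True t 32.1 box xy [-0.0015 -0.0057] z 0.1186 F [0.82 0.5  3.09]
press True t 32.9 box xy [-0.0015 -0.0057] z 0.1097 F [-0.9  -0.09  7.41]
hold t 33.3 box xy [-0.0015 -0.0057] z 0.1097 F [-0.97 -0.57  6.55]
 t 35.8 box xy [-0.0015 -0.0057] z 0.3001 F [-0.46  0.44  0.22]
lid rel box xy [-0.0013 -0.0054] z 0.078 tilt xy [-0.002  0.019] yaw rel deg 0.06 res 0.24 [[212.6999969482422, 101.5999984741211], [342.1000061035156, 100.9000015258789], [333.79998779296875, 266.5], [221.0, 265.70001220703125]]
```

The touch height confirms the lid is home, but the hold force of about 7 N at 0.1097 is borderline for fully down. I'll press once more, a bit firmer.

```bash
python3 - <<'E'
from h import *
X,Y=-.0015,-.0057
grab(20); movep(W(X,Y,.17),down(YB+np.pi)); move_l(W(X,Y,.130),.1); sleep(.2)
F0=F(); 
for z in np.arange(.116,.098,-.002):
    move_l(W(X,Y,z),.03,until_force=15); f=F(5)-F0; print(round(z,3),get_state()["position"][2].round(4),f.round(1))
    if f[2]>16: break
sleep(.3)
move_l(W(X,Y,.135),.04); move_l(W(X,Y,.30),.25); let_go(); look("w8"); st(); fitlid("w8",quad("w8"))
f=grab_frame("side"); cv2.imwrite("pics/s8.png",f["img"][:,:,::-1])
a=cv2.imread("pics/w8.png")[60:340,120:420]; b=cv2.imread("pics/s8.png")[170:290,230:350]
cv2.imwrite("pics/m8.png",np.hstack([cv2.resize(a,(400,420),interpolation=3),cv2.resize(b,(400,420),interpolation=3)]))
E
```

```text
0.116 0.1163 [-0.2  0.6  4.4]
0.114 0.1142 [0.4 0.1 5. ]
0.112 0.1122 [-0.5  0.1  5.7]
0.11 0.1104 [-0.7  0.2  7.2]
0.108 0.1095 [-3.2 -0.1 14.8]
0.106 0.1093 [-8.6 -1.2 28.8]
 t 43.2 box xy [-0.0015 -0.0057] z 0.3001 F [ 0.79 -0.09 -0.17]
lid rel box xy [-0.0013 -0.0053] z 0.0778 tilt xy [0.005 0.011] yaw rel deg 0.0 res 0.2 [[212.6999969482422, 101.4000015258789], [341.79998779296875, 101.0], [333.6000061035156, 266.5], [220.6999969482422, 266.0]]
```

View pics/m8.png

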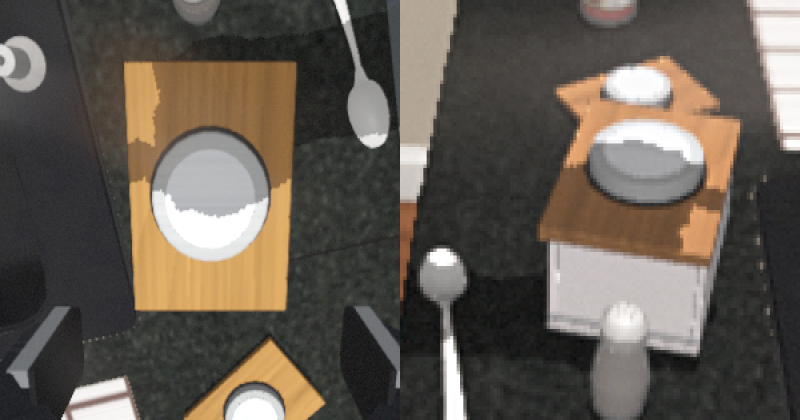

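The spring curve ends in a hard stop at 0.1095, so the button went fully down. The view shows it back up, the lid flat on the rim, and the box and bystanders where they were.

```bash
python3 -c "
from h import *
sign_off()"
```

```text
the job is handed in; nothing more can be done
```

The lid is home on the box and the vacuum button was pressed fully down and has sprung back up. I handed the job in at about 43 s; no verdict is reported.

**Method:** I pushed the larger lid with the open gripper's two fingertips, first in -y to take out most of the skew, then in +x. A last gentle -y nudge stopped at about 5 N, when the plug met the wall.

**Last checks:**
- **Lid:** it sits about (-1, -5) mm off the box centre, square to it within 0.1°. Camera tilt came out between 0.00 and 0.02 rad across looks, which is measurement noise, but the limit is 0.03.
- **Height:** the camera fit gave 78 mm, right at the lower edge of the 78 to 84.5 mm window. Touching the button top put it near 0.120 m, which means about 82 mm. I trusted the touch, because the camera scale is weak.
- **Button:** the first press (about 7 N) was borderline, so I pressed again to a hard stop after about 10 mm of travel, up to 29 N.
- **Box and bystanders:** the box's base corners were at the same pixels before and after the hardest push, and it looked unmoved in the last picture. The spoon and salt mill also looked unmoved. I did not recheck the jar and mug, but the arm never went near them.

**What went wrong:** in the +x push my force limit restarted at each step, so the push built up to about 15 N. This was gentler than the 60 N limit but more than I intended, and the box did not move visibly.

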